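# Unlock the checkout's cash drawer

### The arm

A 6-joint arm with a two-finger parallel gripper is mounted at the origin on the work surface. World frame = base frame: x ahead of the robot, y to its left, z up, the work surface at z = 0. Lengths are in m, angles in rad, forces in N, time in s.
With the tool pointing down it reaches from about 0.3 to 0.875 m from the base axis. Payload 6.4 kg.
Tool frame: the origin (TCP) lies where the fingers leave the gripper's body, on its centre line; the fingertips stand 73 mm ahead of it and the grasp point (between the pads) lies 54 mm ahead of it; z points along the fingers, x is the direction in which the jaws open and shut, and the axes are right-handed (so a half turn about z gives the same grasp; the last joint's range is limited). The gripper opens to 85 mm and grips with 20 to 120 N. Pads are 22 mm wide; open, the fingers measure 114 mm over their backs; the gripper's body (76 mm by 85 mm) begins 54 mm behind the grasp point. The pads swing forward as they close: fully open they stand 13 mm farther back than shut.
Start: joints at [-1.378, 0.181, 1.607, -0, 1.354, -0.206], TCP at [0.223, -0.53, 0.304] pointing down, gripper open.
Joint ranges: [-2.99, 2.99], [-0.89, 2.07], [0.3, 2.58], [-1.14, 4.28], [0, 2.63], [-3.12, 3.12]. Speed limits (rad/s): [2.57, 2.57, 3.01, 3.14, 3.14, 3.14].

### API

Orientations are given as a unit quaternion [x, y, z, w].
In Python, from plant import bot gives the robot as it stands.
- The arm moves only by the tool step_arm, never from a script. Its argument "series" is a list of rows, each a list of 3 entries, a list of its own where there are three numbers: the opening, from 0 (shut) to 1 (fully open), then the shift along the tool's x, y, z in m, then the turn about the tool's z in degrees. A call has exactly 5 rows; each row shifts and turns the commanded pose from where the row before left it, along the tool's axes as they then stand; what a row does not reach is not made up. A row lasts 1/12 s, in which the tool goes at most 41.7 mm and 7.16 degrees, less where a joint would pass 70% of its speed; a pose out of reach is approached as far as the arm can. A call is refused whole if a number of a shift passes 0.0417 or a number of a turn 7.16, either way. A call with a gripper value outside its range is refused whole. The fingers move at their own pace and stop on an object; the grip force is fixed at half the most. Time passes only in rows, so rows that do not move let the fingers close, or fill a call up. It gives the time, the measured TCP pose, the force and the opening at its end, in the units of the state.
- bot.sense(): the state, without advancing time (a new reading comes with each control period).
- bot.camera(name): name is "scene" or "top" or "wrist"; returns a dict with "color" (400x640x3 uint8, red, green, blue), "fov_y" (degrees; the focal length in pixels is half the picture's height over the tangent of half this angle, whatever the lens; pixels are square), "cx", "cy" (the principal point, pixels), "cam_to_world" (4x4, takes a point from camera to world coordinates); the wrist camera has in their place "mount" (4x4, takes a point from camera to tool coordinates, whose origin is the TCP and whose axes are the tool frame's). Camera axes: x right, y up, looking along -z (the intrinsics and any distortion apply to the point x, -y, -z); pixel columns grow to the right and rows downward; lengths in m; the calibration is good to about 2 mm. A picture is of the moment at which its call begins: read the wrist's pose just before it. There is no depth.
- bot.hand_in(): hands the job in, once; it reports no verdict.
The state is a dict: "clock": time; "joint_pos": joint angles; "joint_velocities": joint speeds; "effort": joint torques, N m; "eef_pos": TCP position; "ee_rot": TCP orientation; "ft_force": force on the tool from outside, world axes, zero at the start; "moment": the same for the moment, N m; "gripper_width": finger opening in m.
Only numpy, scipy, OpenCV 4.12 (cv2) and the standard library are available. Lean on these libraries where they do the work, as an engineer would, in place of code of your own. Each camera call takes 0.05 s, during which the arm holds its last target.

### The job

The cash drawer of the white cash unit is locked. Take the winged service key (the one with the flat paddle head) out of its holder, push it fully home in the lock on top of the unit and turn it clockwise until the drawer springs out; leave the key in the lock, turned. Then draw the drawer out all the way to its stop and let go, without shifting the other things on the counter.

Things in the scene. Friction and masses are not known exactly. Their poses are not given: they have to be found in the camera images.
- cash_unit: white box 170 (x) x 220 (y) x 100 mm high, fixed. Origin: centre of its underside, z up; turned up to 0.3 rad either way from the world axes. Its drawer is in its -y face and slides out towards its own -y. A round steel lock, 60 mm across and 40 mm high, stands on its top, and a paper roll (52 mm across, 30 high) in the top's +x, +y corner.
- keyhole (a point): centre of the keyhole, on the lock's top plate; axes of the cash unit, NOT of the slot. Straight down: 18 mm square middle, crossed by a slot 10 mm wide and 34 mm from end to end. The slot's direction is not given: up to 0.5 rad either way from the unit's x axis; look or feel for it. Plate 6 mm thick; below it a cavity whose floor stops the key.
- lock_floor (a point): middle of the cavity's floor, 34 mm below keyhole. The key's nose enters the middle at any angle, but its wings rest on the plate (tip 10 mm deep) until in line with the slot within about 0.1 rad; then the key can be pushed down to the floor. It can turn only there, with its wings below the plate (tip over 30 mm deep), and cannot come out while turned.
- lock_plug (a joint): hidden part that the key turns, rad, 0 to its stop at 1.15; 0 (in line with the slot) at the start, grows clockwise seen from above, stays where left. The drawer is freed at about 0.8. The key has up to 0.3 rad of play before it takes the plug along, so it must turn about 1.1 to 1.4 rad from the slot's direction. Takes about 0.1 N m.
- key_bow (a point): centre of the paddle head of the winged key, a grey plate 52 mm wide (key's x) x 12 thick (y) x 40 high (z, up). The key, 116 mm long, 0.11 kg, stands upright in one of two black holder blocks (56 x 56 x 40 mm, fixed); lift it 40 mm to free it. The key in the other holder has a round cross bar for a head and is not wanted.
- key_tip (a point): lowest point of the winged key, on its axis, 96 mm below the centre of its head. Tapered nose 10 mm long, then (10 to 24 mm above the tip) two wings, 30 mm across both along the key's x and 6 mm thick, on a steel shank 14 mm across. A half turn makes no difference to the key.
- drawer (a joint): how far the drawer is out, m, 0 shut to 0.14 at its stop. A spring throws it out to about 0.055 to 0.065 when the bolt is freed; beyond that it slides with 1 to 2 N and stays where left.
- drawer_front (a point): middle of the top edge of the drawer's front panel, 85 mm above the counter, halfway through the panel (144 mm wide, 10 thick); axes of the cash unit. Behind it (unit's +y) the tray is open and empty, 120 mm wide, 80 mm long, floor 65 mm below this point. When sprung out, the gap between panel and unit is as wide as the drawer is out: hook the panel there from above.
Things that resemble listed ones, but are neither listed nor needed, are in the scene too. Leave any blue or orange look-alike of the part that bears key_bow alone.

How it is judged:
By the outcome, as a careful person would: the job done as asked, in the order asked, and still so for the second after the job is handed in, with the robot touching nothing.
It also fails if it takes over 54 s, if anything falls off the work surface, if the arm or the gripper's body presses on something with over 40 N, if the wrist force passes 120 N, or if a joint passes its speed limit or range.

## Working session

There is one attempt and no reset: what is moved stays moved. The work goes in short steps, Python scripts to look and compute and a tool call to move; the robot and the scene stay as the last step left them, time stands still between calls to the robot, and variables do not carry over. Pictures are saved under pics/ and viewed, and the job is handed in when it is done.

Besides the shell and the picture viewer there is one more tool, called after "Call:" as name([rows], argument=value, ...), one row to a line, values as JSON. step_arm: Moves the arm, as the interface text tells. Its arguments: {"type":"object","properties":{"series":{"type":"array"}},"required":["series"]}

```bash
ls; mkdir -p pics
python3 - <<'E'
from plant import bot
import cv2
print(bot.sense())
for n in ["scene","top","wrist"]:
    c=bot.camera(n); cv2.imwrite(f"pics/{n}0.png",c["color"][:,:,::-1])
    print(n,{k:v for k,v in c.items() if k!="color"})
E
```

```text
pics
{'clock': 0.0, 'joint_pos': array([-1.37831984e+00,  1.81568883e-01,  1.60804984e+00,  2.39894902e-05,
        1.35381063e+00, -2.06307902e-01]), 'joint_velocities': array([-9.17186451e-04, -9.58593427e-05, -8.53074502e-04,  3.22738753e-04,
        8.66912688e-04, -9.38396303e-04]), 'effort': array([ 6.10458101e-04, -4.44867647e+01, -3.51334012e+01, -2.10688045e-04,
        9.24230641e-03, -2.04542499e-05]), 'eef_pos': array([ 0.2232015 , -0.52942578,  0.30294818]), 'ee_rot': array([ 8.33154383e-01, -5.53039718e-01, -6.36524294e-04, -6.62067513e-04]), 'ft_force': array([-1.09862472,  0.23148801, -0.15107286]), 'moment': array([-0.00236114,  0.03716159, -0.00228493]), 'gripper_width': 0.08563361371373088}
scene {'fov_y': 56.07936589862228, 'cx': 318.0900051445368, 'cy': 196.3017855586212, 'cam_to_world': array([[-0.60004743, -0.5080004 ,  0.61796333,  0.95868239],
       [ 0.79995824, -0.3780065 ,  0.4660235 ,  0.41932987],
       [-0.00314597,  0.77398106,  0.63320093,  0.52935541],
       [ 0.        ,  0.        ,  0.        ,  1.        ]])}
top {'fov_y': 50.43935507031089, 'cx': 321.5464662031408, 'cy': 200.86126096125216, 'cam_to_world': array([[ 0.00784561,  0.99698079, -0.07725125,  0.49906825],
       [-0.99988176,  0.00884321,  0.01258013,  0.13326812],
       [ 0.0132253 ,  0.07714342,  0.99693229,  0.85236812],
       [ 0.        ,  0.        ,  0.        ,  1.        ]])}
wrist {'fov_y': 70.83347786311845, 'cx': 320.769667026167, 'cy': 199.0632771604261, 'mount': array([[ 9.99999752e-01,  4.23272206e-04,  5.63129261e-04,
         7.97824223e-04],
       [ 5.56963095e-04, -9.64497266e-01, -2.64092246e-01,
        -6.57348675e-02],
       [ 4.31353725e-04,  2.64092495e-01, -9.64497262e-01,
        -7.08657727e-02],
       [ 0.00000000e+00,  0.00000000e+00,  0.00000000e+00,
         1.00000000e+00]])}
```

View pics/scene0.png

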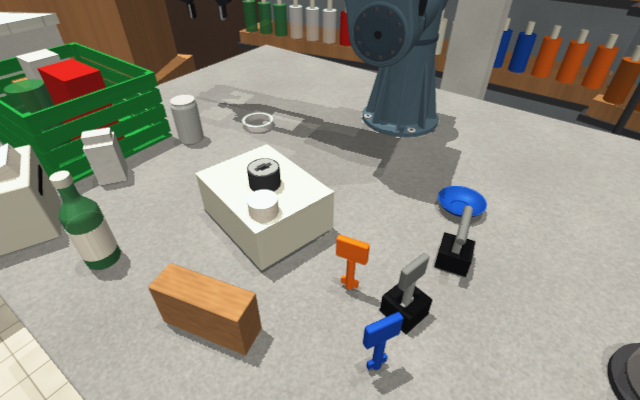

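View pics/top0.png

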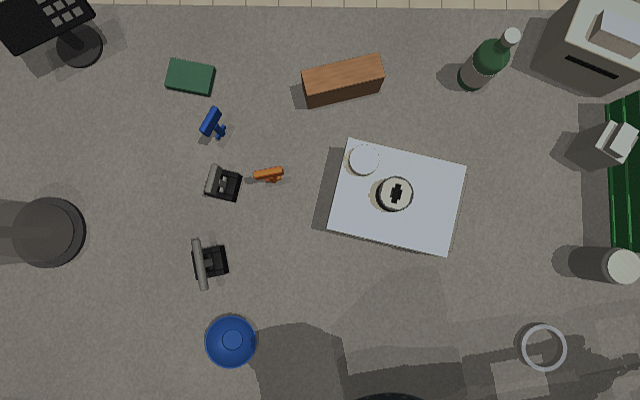

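View pics/wrist0.png

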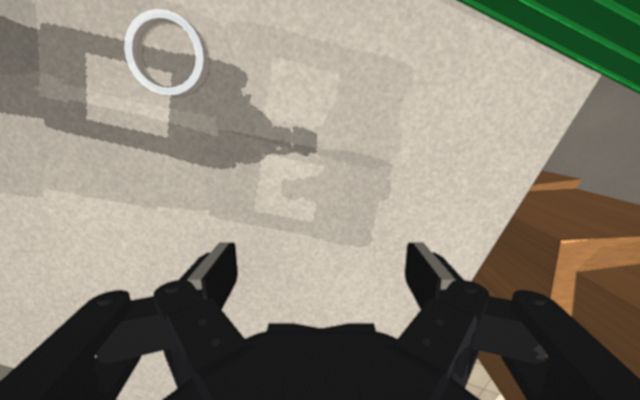

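Run:
```python
import cv2
s=cv2.imread("pics/scene0.png");t=cv2.imread("pics/top0.png")
a=cv2.resize(s[170:380,330:500],None,fx=3,fy=2.8,interpolation=3)[:600]
b=cv2.resize(t[90:300,180:300],None,fx=2.8,fy=2.8,interpolation=3)[:600]
c=cv2.resize(t[130:265,320:475],None,fx=4,fy=4,interpolation=3)
a=cv2.resize(s[170:380,330:500],None,fx=2.7,fy=2.8,interpolation=3)
import numpy as np
cv2.imwrite("pics/c1.png",np.hstack([a[:588],b[:588]])[:, :800]);cv2.imwrite("pics/c2.png",c)
```

```text
(no output)
```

View pics/c1.png

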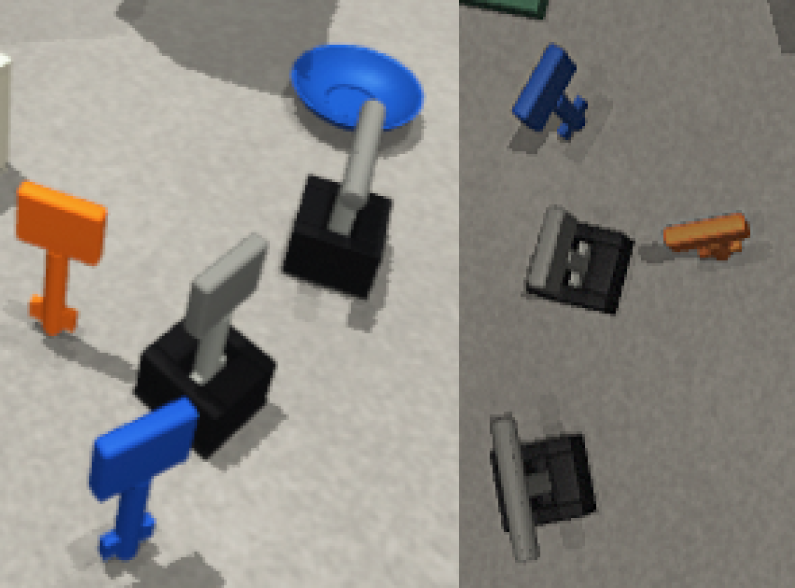

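View pics/c2.png

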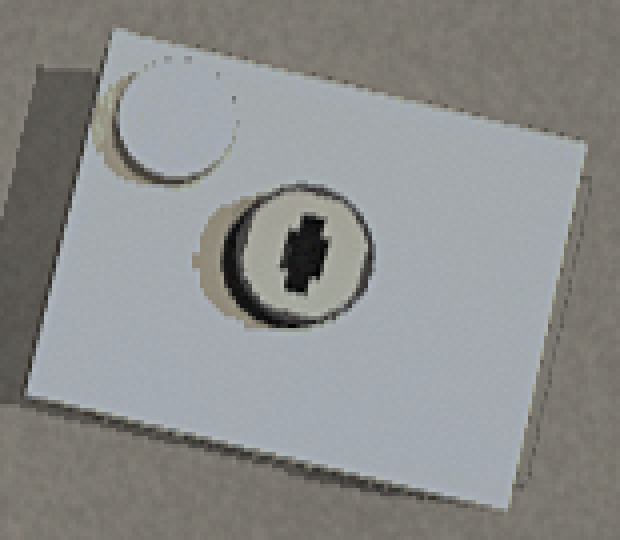

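Run:
```python
import cv2
import numpy as np
s=cv2.imread("pics/scene0.png");t=cv2.imread("pics/top0.png")
a=cv2.resize(s[240:335,375:440],None,fx=6,fy=6,interpolation=3)
b=cv2.resize(t[155:210,195:250],None,fx=7,fy=7,interpolation=3)
g=np.clip(b.astype(float)*1.7,0,255).astype(np.uint8)
h=np.zeros((570,800,3),np.uint8);h[:a.shape[0],:390]=a;h[:385,400:785]=g
cv2.imwrite("pics/c3.png",h)
```

```text
(no output)
```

View pics/c3.png

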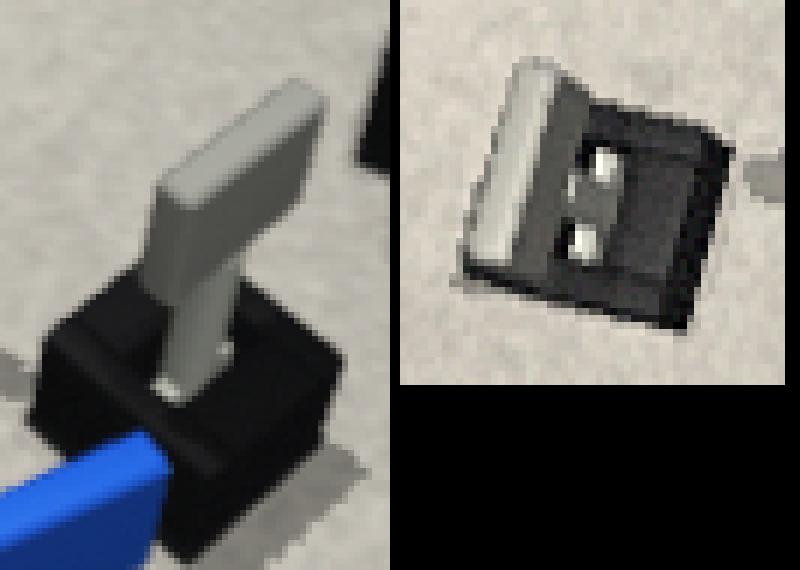

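```bash
cat > h.py <<'E'
import numpy as np, cv2
from scipy.spatial.transform import Rotation as R
def ray(c,uv,T=None):
    f=200/np.tan(np.radians(c["fov_y"])/2)
    T=c["cam_to_world"] if T is None else T
    d=np.array([(uv[0]-c["cx"])/f,-(uv[1]-c["cy"])/f,-1.])
    return T[:3,3],T[:3,:3]@(d/np.linalg.norm(d))
def onz(c,uv,z,T=None):
    o,d=ray(c,uv,T); return o+d*(z-o[2])/d[2]
def tri(r):
    A=np.zeros((3,3));b=np.zeros(3)
    for o,d in r:
        P=np.eye(3)-np.outer(d,d);A+=P;b+=P@o
    p=np.linalg.solve(A,b)
    return p,[float(np.linalg.norm((np.eye(3)-np.outer(d,d))@(p-o))) for o,d in r]
def wristT(s,c):
    T=np.eye(4);T[:3,:3]=R.from_quat(s["ee_rot"]).as_matrix();T[:3,3]=s["eef_pos"]
    return T@c["mount"]
def proj(c,p,T=None):
    f=200/np.tan(np.radians(c["fov_y"])/2)
    T=c["cam_to_world"] if T is None else T
    q=np.linalg.inv(T)@np.append(p,1)
    return np.array([c["cx"]+f*q[0]/-q[2],c["cy"]-f*q[1]/-q[2]])
E
cat > m1.py <<'E'
from plant import bot
from h import *
S=bot.camera("scene");t=bot.camera("top")
C=lambda x,y:((x)/4+320,y/4+130)
B=lambda x,y:((x-400)/7+195,y/7+155)
A=lambda x,y:(x/6+375,y/6+240)
print("key ends")
for a,b in [((491,266),(311,88)),((539,64),(178,192))]:
    p=tri([ray(t,B(*a)),ray(S,A(*b))]);print(p)
    print(onz(t,B(*a),.116),onz(S,A(*b),.116))
cs=[onz(t,C(*q),.1) for q in [(112,30),(585,142),(508,508),(27,395)]]
print(np.array(cs)); c=np.array(cs)
print([np.linalg.norm(c[i]-c[i-1]) for i in range(4)])
ctr=c.mean(0);print("ctr",ctr)
ux=(c[0]+c[1]-c[2]-c[3]);print("yaw",np.arctan2(ux[1],ux[0]))
uy=(c[0]+c[3]-c[2]-c[1]);print("yaw",np.arctan2(uy[1],uy[0])-np.pi/2)
print("hole",onz(t,C(304,254),.14))
a,b=onz(t,C(313,215),.14),onz(t,C(297,292),.14);print(a,b,np.linalg.norm(a-b),np.arctan2((a-b)[1],(a-b)[0]))
print("lock plate ring",onz(t,C(308,253),.14))
print(proj(S,ctr),proj(S,onz(t,C(304,254),.14)))
E
python3 m1.py
```

```text
key ends
(array([0.56781226, 0.32219169, 0.11512335]), [0.0008393831867782071, 0.000839383186778175])
[0.56806598 0.32118158 0.116     ] [0.56814103 0.32310528 0.116     ]
(array([0.61811836, 0.31132133, 0.11724674]), [0.0010129211668537046, 0.0010129211668537285])
[0.6187506  0.31069258 0.116     ] [0.61651604 0.31185516 0.116     ]
[[ 0.67214552  0.07706642  0.1       ]
 [ 0.62340433 -0.13575918  0.1       ]
 [ 0.45989538 -0.09857702  0.1       ]
 [ 0.50798246  0.11418296  0.1       ]]
[np.float64(0.1683067136604494), np.float64(0.21833561018398512), np.float64(0.16768330104598964), np.float64(0.21812651341181033)]
ctr [ 0.56585692 -0.0107717   0.1       ]
yaw -0.2229768318717116
yaw -0.22370957180883666
hole [ 0.56785375 -0.00137588  0.14      ]
[ 0.58445917 -0.00528675  0.14      ] [0.55173981 0.00167337 0.14      ] 0.03345145374075862 -0.2095973829218682
lock plate ring [ 0.5682933  -0.00307138  0.14      ]
[261.89888496 180.63963652] [262.75648944 165.44384079]
```

```bash
cat > plan.py <<'E'
from h import *
def yaw(q):
    m=R.from_quat(q).as_matrix(); return np.arctan2(m[1,0],m[0,0])
def plan(p,psi,tgt,psit,n,g,nd=4,hold=0):
    """n rows from p,psi to tgt,psit (psit unwrapped); prints rows"""
    p=np.array(p,float);rows=[]
    for i in range(n):
        k=n-i
        d=(np.array(tgt)-p)/k
        ex=np.array([np.cos(psi),np.sin(psi),0]);ey=np.array([np.sin(psi),-np.cos(psi),0]);ez=np.array([0,0,-1.])
        s=np.round([d@ex,d@ey,d@ez],nd); t=round(-np.degrees(psit-psi)/k,1)
        p=p+s[0]*ex+s[1]*ey+s[2]*ez; psi=psi-np.radians(t)
        rows.append([g,[float(v) for v in s],t])
        if abs(s).max()>.0417 or np.linalg.norm(s)>.0417 or abs(t)>7.16: print("LIMIT",i)
    for i in range(0,n,5): print(rows[i:i+5])
    print("end",p,psi); return p,psi
E
python3 - <<'E'
from plan import *
p,y=plan([.2232,-.5294,.303],-1.172,[.56,-.005,.30],-1.172+np.radians(106),15,1,3)
E
```

```text
LIMIT 5
LIMIT 8
LIMIT 10
LIMIT 12
LIMIT 13
LIMIT 14
[[1, [-0.023, -0.034, 0.0], np.float64(-7.1)], [1, [-0.019, -0.037, 0.0], np.float64(-7.1)], [1, [-0.014, -0.039, 0.0], np.float64(-7.1)], [1, [-0.01, -0.04, 0.0], np.float64(-7.1)], [1, [-0.004, -0.041, 0.0], np.float64(-7.1)]]
[[1, [0.001, -0.042, 0.0], np.float64(-7.0)], [1, [0.006, -0.041, 0.0], np.float64(-7.1)], [1, [0.011, -0.04, 0.0], np.float64(-7.0)], [1, [0.016, -0.039, 0.0], np.float64(-7.1)], [1, [0.02, -0.036, 0.001], np.float64(-7.0)]]
[[1, [0.025, -0.034, 0.0], np.float64(-7.1)], [1, [0.028, -0.03, 0.001], np.float64(-7.0)], [1, [0.032, -0.027, 0.0], np.float64(-7.1)], [1, [0.035, -0.023, 0.001], np.float64(-7.1)], [1, [0.038, -0.018, 0.0], np.float64(-7.0)]]
end [ 0.5602058  -0.00447553  0.3       ] 0.6780490071139893
```

Call:
step_arm([
  [1,[-0.023,-0.034,0],-7.1],
  [1,[-0.019,-0.036,0],-7.1],
  [1,[-0.014,-0.039,0],-7.1],
  [1,[-0.01,-0.04,0],-7.1],
  [1,[-0.004,-0.041,0],-7.1],
])

```text
clock: 0.67
eef_pos: [0.3348, -0.3551, 0.3038]
ee_rot: [0.963, -0.27, 0.0, -0.0]
ft_force: [0.7, -0.9, -0.2]
gripper_width: 0.0854
```

Call:
step_arm([
  [1,[0.001,-0.041,0],-7.1],
  [1,[0.006,-0.041,0],-7.1],
  [1,[0.011,-0.04,0],-7.1],
  [1,[0.016,-0.038,0],-7.1],
  [1,[0.02,-0.036,0],-7.1],
])

```text
clock: 1.08
eef_pos: [0.447, -0.1816, 0.3041]
ee_rot: [0.999, 0.037, 0.0, 0.0]
ft_force: [1.1, 0.2, -0.5]
gripper_width: 0.0854
```

Call:
step_arm([
  [1,[0.025,-0.033,0],-7.1],
  [1,[0.028,-0.03,0],-7.1],
  [1,[0.031,-0.027,0],-7.1],
  [1,[0.034,-0.023,0],-7.1],
  [1,[0.03,-0.014,0],-7.1],
])

```text
clock: 1.5
eef_pos: [0.5517, -0.0129, 0.304]
ee_rot: [0.94, 0.34, 0.0, -0.0]
ft_force: [0.2, -1.1, -0.9]
gripper_width: 0.0856
```

Run:
```python
from plant import bot
from plan import *
s=bot.sense();print(s["clock"],s["eef_pos"],yaw(s["ee_rot"]))
s=bot.sense();c=bot.camera("wrist");cv2.imwrite("pics/w1.png",c["color"][:,:,::-1])
np.save("w1.npy",wristT(s,c))
print(s["clock"],s["eef_pos"],yaw(s["ee_rot"]),s["joint_pos"])
s=bot.sense();print(s["clock"],s["eef_pos"],yaw(s["ee_rot"]))
```

```text
1.5 [ 0.55166119 -0.0128599   0.3039523 ] 0.6941771262939969
1.5 [ 0.55166119 -0.0128599   0.3039523 ] 0.6941771262939969 [-2.38674297e-01  1.28979432e-01  1.66593571e+00  5.22541945e-04
  1.34639126e+00 -9.32967651e-01]
1.55 [ 0.55358289 -0.00909899  0.30404155] 0.7043956846148454
```

View pics/w1.png

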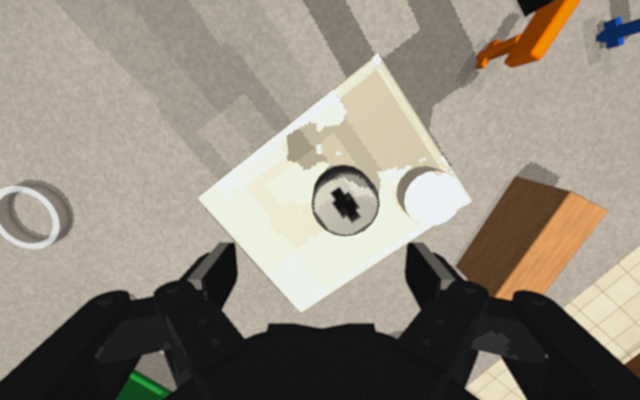

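Run:
```python
from plant import bot
from h import *
s=bot.sense();c=bot.camera("wrist");T=wristT(s,c);im=c["color"][:,:,::-1].copy()
cv2.imwrite("pics/w2.png",cv2.resize(im[150:260,290:400],None,fx=5,fy=5,interpolation=3))
np.save("w2T.npy",T)
g=cv2.cvtColor(im,cv2.COLOR_BGR2GRAY)
m=(g<70).astype(np.uint8)
n,l,st,ce=cv2.connectedComponentsWithStats(m)
print([(st[i],ce[i]) for i in range(1,n) if 40<st[i][4]<3000])
pl=proj(c,[.568,-.0014,.14],T);print(pl)
i=min((i for i in range(1,n) if 40<st[i][4]<800),key=lambda i:np.linalg.norm(ce[i]-pl))
ys,xs=np.where(l==i)
P=np.array([onz(c,(x,y),.14,T)[:2] for x,y in zip(xs,ys)])
mu=P.mean(0);w,v=np.linalg.eigh(np.cov((P-mu).T));d=v[:,1]
d=d*np.sign(d[0])
print("centroid",mu,"ang",np.arctan2(d[1],d[0]),np.ptp((P-mu)@d),np.ptp((P-mu)@v[:,0]))
r=cv2.minAreaRect((P*1e4).astype(np.float32));print(r)
cc=s["clock"];print(cc,s["eef_pos"])
```

```text
[(array([ 484,    0,   73,   65, 1289], dtype=int32), array([524.28394104,  26.83010085])), (array([592,  24,  48,  29, 735], dtype=int32), array([613.94829932,  36.50340136])), (array([473,  47,  19,  25, 118], dtype=int32), array([479.75423729,  58.59322034])), (array([310, 168,  58,  24, 369], dtype=int32), array([335.44715447, 175.43360434])), (array([327, 191,  26,  32, 469], dtype=int32), array([339.98933902, 206.37526652]))]
[339.77264054 205.38293434]
centroid [ 0.56878988 -0.00197784] ang -0.2508046496027232 0.031189116824589434 0.01589972042830293
((5689.412109375, -19.667282104492188), (158.63186645507812, 311.8894958496094), 74.99380493164062)
1.55 [ 0.55358289 -0.00909899  0.30404155]
```

View pics/w2.png

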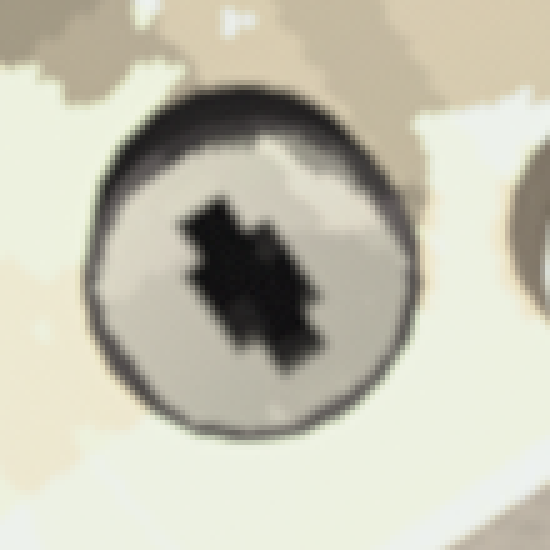

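Run:
```python
from plant import bot
from plan import *
t=bot.camera("top")
for q in [(252,180),(253,175),(284,170),(284,176),(203,135),(199,131),(214,107),(221,111)]: print(q,onz(t,q,.116))
s=bot.sense();print(s["clock"],s["eef_pos"],yaw(s["ee_rot"]))
plan([.5548,-.0075,.304],.711,[.591,.317,.25],1.358,9,.5,3)
```

```text
(252, 180) [0.59150714 0.24543605 0.116     ]
(253, 175) [0.60030137 0.24387543 0.116     ]
(284, 170) [0.60962707 0.19000472 0.116     ]
(284, 176) [0.5990657  0.18984987 0.116     ]
(203, 135) [0.67014524 0.33282315 0.116     ]
(199, 131) [0.6771934 0.3400262 0.116    ]
(214, 107) [0.72047559 0.31496376 0.116     ]
(221, 111) [0.7134282  0.30246966 0.116     ]
1.65 [ 0.55140492 -0.0135621   0.30357592] 0.6909156712341594
[[0.5, [0.027, -0.025, 0.006], np.float64(-4.1)], [0.5, [0.028, -0.023, 0.006], np.float64(-4.1)], [0.5, [0.03, -0.021, 0.006], np.float64(-4.1)], [0.5, [0.031, -0.018, 0.006], np.float64(-4.1)], [0.5, [0.032, -0.016, 0.006], np.float64(-4.1)]]
[[0.5, [0.034, -0.014, 0.006], np.float64(-4.1)], [0.5, [0.034, -0.011, 0.006], np.float64(-4.2)], [0.5, [0.035, -0.009, 0.006], np.float64(-4.1)], [0.5, [0.036, -0.006, 0.006], np.float64(-4.2)]]
end [0.59110315 0.31688392 0.25      ] 1.3585171524898962
```

Call:
step_arm([
  [0.5,[0.027,-0.025,0.006],-4.1],
  [0.5,[0.028,-0.023,0.006],-4.1],
  [0.5,[0.03,-0.021,0.006],-4.1],
  [0.5,[0.031,-0.018,0.006],-4.1],
  [0.5,[0.032,-0.016,0.006],-4.1],
])

```text
clock: 2.07
eef_pos: [0.575, 0.164, 0.2737]
ee_rot: [0.867, 0.499, -0.0, 0.0]
ft_force: [1.5, 0.2, 0.1]
gripper_width: 0.0424
```

Call:
step_arm([
  [0.5,[0.034,-0.014,0.006],-4.1],
  [0.5,[0.034,-0.011,0.006],-4.2],
  [0.5,[0.035,-0.009,0.006],-4.1],
  [0.5,[0.036,-0.006,0.006],-4.2],
  [0.5,[0,0,0],0],
])

```text
clock: 2.48
eef_pos: [0.5942, 0.3117, 0.2479]
ee_rot: [0.784, 0.621, -0.0, -0.001]
ft_force: [-0.3, -1.1, 1.1]
gripper_width: 0.043
```

Run:
```python
from plant import bot
from plan import *
s=bot.sense();c=bot.camera("wrist");cv2.imwrite("pics/w3.png",c["color"][:,:,::-1])
print(s["clock"],s["eef_pos"],yaw(s["ee_rot"]),s["gripper_width"],s["ft_force"])
T=wristT(s,c);np.save("w3T.npy",T)
print(proj(c,[.568,.322,.116],T),proj(c,[.618,.311,.116],T))
s=bot.sense();print(s["clock"],s["eef_pos"],yaw(s["ee_rot"]))
```

```text
2.4833 [0.59418996 0.31171994 0.24791807] 1.3396526625434202 0.042960086623212296 [-0.34193948 -1.10365899  1.11151591]
[327.72406645 178.14674964] [328.29466127 242.75194807]
2.5333 [0.59437551 0.30918617 0.24836433] 1.336215181392902
```

View pics/w3.png

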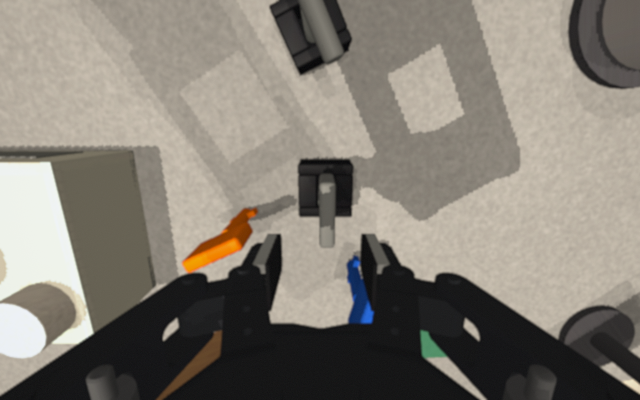

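Call:
step_arm([
  [0.5,[0.006,-0.003,0.01],-1.2],
  [0.5,[0,0,0.03],0],
  [0.5,[0,0,0.03],0],
  [0.5,[0,0,0.025],0],
  [0.5,[0,0,0],0],
])

```text
clock: 2.95
eef_pos: [0.5902, 0.311, 0.1483]
ee_rot: [0.78, 0.626, -0.005, -0.002]
ft_force: [-0.9, -1.1, -1.1]
gripper_width: 0.0429
```

Run:
```python
from plant import bot
from plan import *
s=bot.sense();c=bot.camera("scene");cv2.imwrite("pics/s3.png",cv2.resize(c["color"][150:350,300:520,::-1],None,fx=3,fy=3))
print(s["clock"],s["eef_pos"],yaw(s["ee_rot"]),s["gripper_width"],s["ft_force"])
```

```text
2.95 [0.59020586 0.3110331  0.14825427] 1.3525749111144365 0.042928422831111195 [-0.86249348 -1.11296656 -1.11046299]
```

View pics/s3.png

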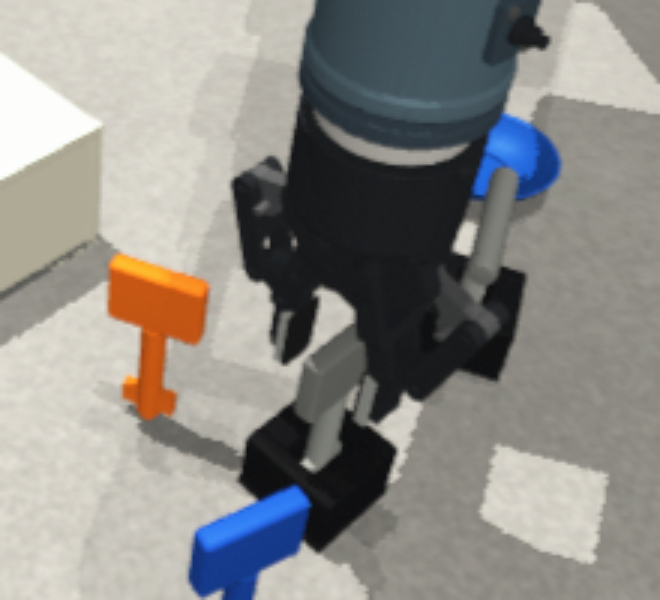

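Call:
step_arm([
  [0.5,[0.005,0.001,0],-0.3],
  [0.5,[0,0,0],0],
  [0.5,[0,0,0],0],
  [0.5,[0,0,0],0],
  [0.5,[0,0,0],0],
])

```text
clock: 3.42
eef_pos: [0.5961, 0.3191, 0.1563]
ee_rot: [0.777, 0.629, 0.001, 0.0]
ft_force: [-0.1, 0.0, -0.2]
gripper_width: 0.0427
```

Call:
step_arm([
  [0.5,[0,0,0],0],
  [0.5,[0,0,0],0],
  [0.5,[0,0,0],0],
  [0.5,[0,0,0],0],
  [0.5,[0,0,0],0],
])

```text
clock: 3.83
eef_pos: [0.5955, 0.3189, 0.1548]
ee_rot: [0.777, 0.629, -0.0, -0.0]
ft_force: [-0.1, -0.3, 0.9]
gripper_width: 0.0429
```

Call:
step_arm([
  [0.5,[-0.002,-0.002,0.005],0],
  [0.5,[0,0,0],0],
  [0.5,[0,0,0],0],
  [0.5,[0,0,0],0],
  [0.5,[0,0,0],0],
])

```text
clock: 4.25
eef_pos: [0.5932, 0.3173, 0.1499]
ee_rot: [0.777, 0.629, 0.0, 0.0]
ft_force: [-0.6, -0.3, -0.2]
gripper_width: 0.0429
```

Call:
step_arm([
  [0,[0,0,0],0],
  [0,[0,0,0],0],
  [0,[0,0,0],0],
  [0,[0,0,0],0],
  [0,[0,0,0],0],
])

```text
clock: 4.67
eef_pos: [0.5933, 0.3173, 0.1501]
ee_rot: [0.777, 0.629, 0.0, 0.0]
ft_force: [0.2, -0.3, 0.8]
gripper_width: 0.0112
```

Run:
```python
from plant import bot
from plan import *
s=bot.sense();c=bot.camera("scene");cv2.imwrite("pics/s4.png",cv2.resize(c["color"][150:350,300:520,::-1],None,fx=3,fy=3))
print(s["clock"],s["eef_pos"],yaw(s["ee_rot"]),s["gripper_width"],s["ft_force"],s["moment"],s["joint_pos"])
```

```text
4.6667 [0.5932709  0.31726198 0.15012003] 1.360408435325489 0.011242831105254052 [ 0.19520169 -0.29437053  0.78057833] [-0.22193184  0.09463067 -0.00448645] [ 3.15128975e-01  5.50312635e-01  1.44652621e+00 -1.73863276e-04
  1.14452532e+00 -1.04520759e+00]
```

View pics/s4.png

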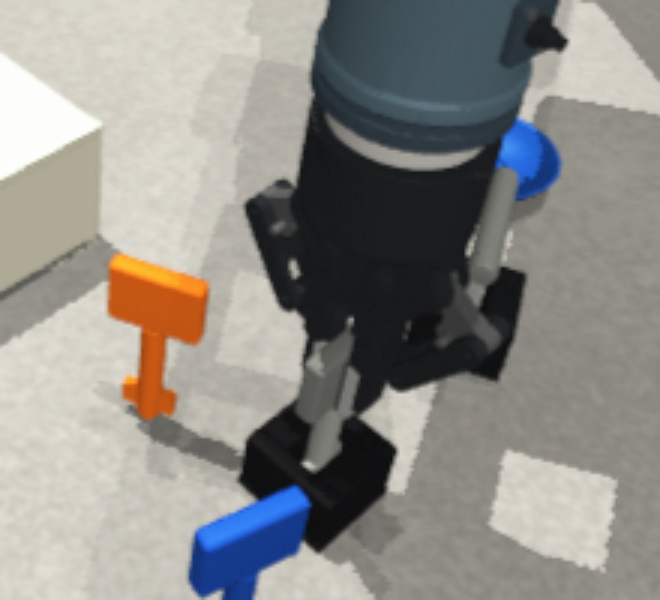

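Call:
step_arm([
  [0,[0,0,-0.01],0],
  [0,[0,0,-0.02],0],
  [0,[0,0,-0.03],0],
  [0,[0,0,-0.04],0],
  [0,[0,0,-0.04],0],
])

```text
clock: 5.13
eef_pos: [0.5923, 0.3171, 0.2906]
ee_rot: [0.777, 0.629, -0.001, -0.001]
ft_force: [1.8, 0.0, -0.0]
gripper_width: 0.0118
```

Run:
```python
from plant import bot
from plan import *
s=bot.sense();c=bot.camera("scene");cv2.imwrite("pics/s5.png",cv2.resize(c["color"][100:350,250:520,::-1],None,fx=2.3,fy=2.3))
print(s["clock"],s["eef_pos"],yaw(s["ee_rot"]),s["gripper_width"],s["ft_force"],s["moment"])
plan([.5932,.3173,.29],1.360,[.5685,-.002,.325],1.335,10,0,3)
```

```text
5.1333 [0.59229689 0.31713109 0.29060766] 1.3605093744089505 0.011846295372301988 [ 1.78238125  0.02945074 -0.04860766] [-0.01087508 -0.03146219 -0.01325247]
[[0, [-0.032, 0.004, -0.004], np.float64(0.1)], [0, [-0.032, 0.004, -0.003], np.float64(0.1)], [0, [-0.032, 0.004, -0.004], np.float64(0.2)], [0, [-0.032, 0.005, -0.003], np.float64(0.1)], [0, [-0.032, 0.005, -0.004], np.float64(0.2)]]
[[0, [-0.031, 0.005, -0.003], np.float64(0.1)], [0, [-0.031, 0.005, -0.004], np.float64(0.2)], [0, [-0.032, 0.005, -0.003], np.float64(0.1)], [0, [-0.031, 0.004, -0.004], np.float64(0.2)], [0, [-0.032, 0.005, -0.003], np.float64(0.1)]]
end [ 0.56846153 -0.00207471  0.325     ] 1.3355653904720801
```

View pics/s5.png

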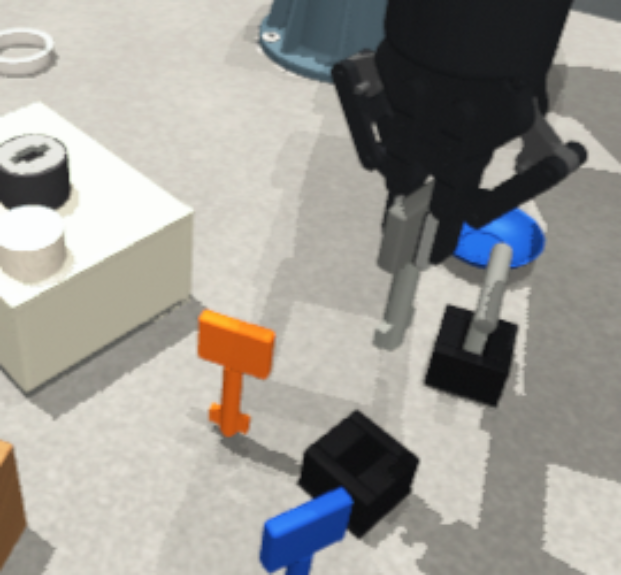

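Call:
step_arm([
  [0,[-0.032,0.004,-0.004],0.1],
  [0,[-0.032,0.004,-0.004],0.1],
  [0,[-0.032,0.004,-0.004],0.2],
  [0,[-0.032,0.005,-0.004],0.1],
  [0,[-0.032,0.005,-0.004],0.2],
])

```text
clock: 5.6
eef_pos: [0.5801, 0.1551, 0.3104]
ee_rot: [0.781, 0.624, 0.0, 0.0]
ft_force: [0.1, -0.4, -1.4]
gripper_width: 0.0114
```

Call:
step_arm([
  [0,[-0.032,0.005,-0.004],0.1],
  [0,[-0.032,0.005,-0.004],0.2],
  [0,[-0.032,0.005,-0.003],0.1],
  [0,[-0.032,0.004,-0.004],0.2],
  [0,[-0.031,0.005,0],0.1],
])

```text
clock: 6.02
eef_pos: [0.5679, -0.0055, 0.3263]
ee_rot: [0.785, 0.619, 0.001, 0.001]
ft_force: [2.3, 0.0, -0.3]
gripper_width: 0.0109
```

Call:
step_arm([
  [0,[0,0,0],0],
  [0,[0,0,0],0],
  [0,[0,0,0],0],
  [0,[0,0,0],0],
  [0,[0,0,0],0],
])

```text
clock: 6.43
eef_pos: [0.5681, -0.0028, 0.3248]
ee_rot: [0.785, 0.62, 0.0, -0.0]
ft_force: [-0.5, -0.1, -1.3]
gripper_width: 0.0114
```

Run:
```python
from plant import bot
from plan import *
s=bot.sense()
print(s["clock"],s["eef_pos"],yaw(s["ee_rot"]),s["gripper_width"],s["ft_force"],s["moment"])
np.save("T6.npy",s["eef_pos"])
cs={n:bot.camera(n) for n in ["scene","top","wrist"]}
p=s["eef_pos"]
print("tip expected in scene",proj(cs["scene"],p-[0,0,.15]))
print("hole in scene",proj(cs["scene"],[.5685,-.002,.14]))
w=cs["wrist"];T=wristT(s,w);print("tip,hole wrist",proj(w,p-[0,0,.15],T),proj(w,[.5685,-.002,.14],T))
a=cv2.resize(cs["scene"]["color"][60:210,200:330,::-1],None,fx=4,fy=4)[:600]
cv2.imwrite("pics/s6.png",a)
cv2.imwrite("pics/w6.png",w["color"][:,:,::-1]);
cv2.imwrite("pics/t6.png",cs["top"]["color"][:,:,::-1])
```

```text
6.4333 [ 0.568109   -0.00278607  0.32484011] 1.3376972077560862 0.011387050940452418 [-0.48164131 -0.09292807 -1.28741217] [0.0322988  0.00896555 0.05919306]
tip expected in scene [260.16748789 148.92767861]
hole in scene [262.26072685 165.48965846]
tip,hole wrist [322.20405054 207.00687998] [322.91512488 196.44647182]
```

View pics/s6.png

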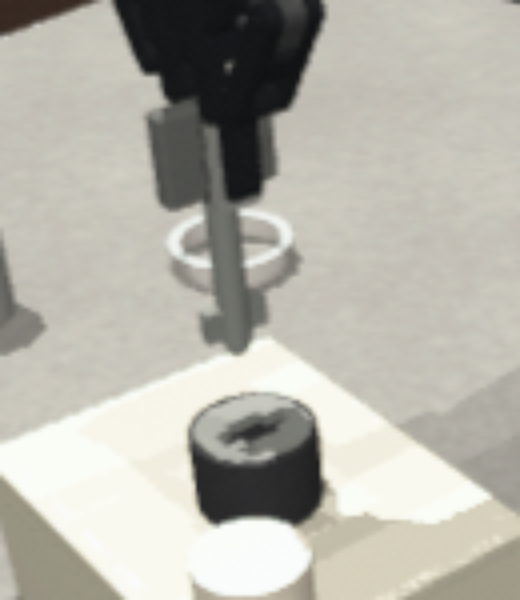

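View pics/w6.png

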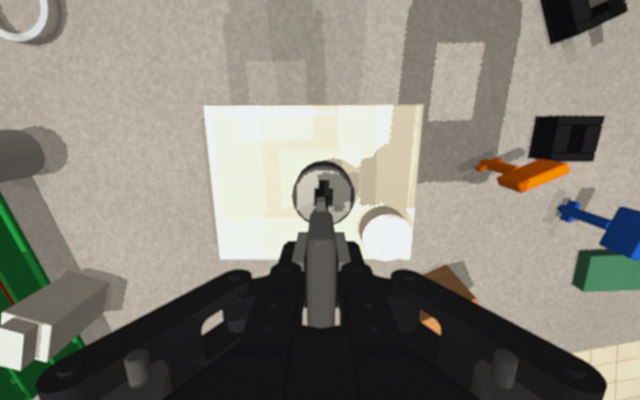

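Run:
```python
import cv2
a=cv2.imread("pics/w6.png");cv2.imwrite("pics/w6c.png",cv2.resize(a[150:255,270:380],None,fx=5.6,fy=5.6,interpolation=3))
```

```text
(no output)
```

View pics/w6c.png

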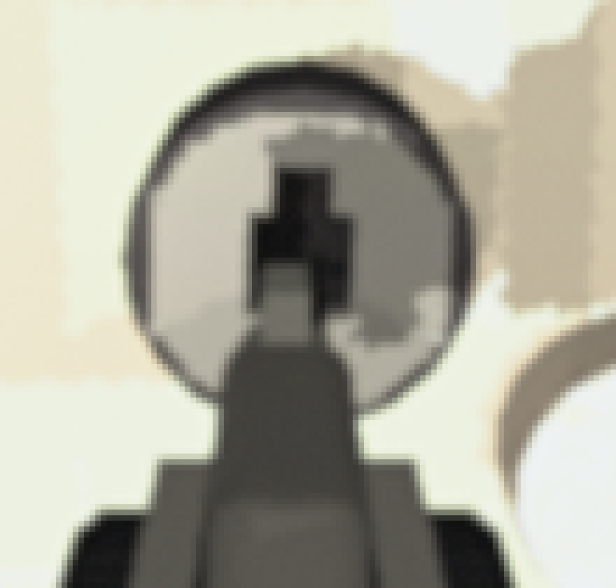

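Run:
```python
from plant import bot
from plan import *
s=bot.sense();w=bot.camera("wrist");T=wristT(s,w)
y=yaw(s["ee_rot"]);ex=np.array([np.cos(y),np.sin(y),0]);ey=np.array([np.sin(y),-np.cos(y),0])
print(s["clock"],s["eef_pos"],y)
Q=lambda x,y:(x/5.6+270-.5,y/5.6+150-.5)
for q in [(303,166),(302,213),(250,250),(355,250),(276,190),(330,190)]:
    d=onz(w,Q(*q),.14,T)-s["eef_pos"];print(q,d@ex,d@ey)
# tip / wing lateral at depth
for q,z in [((263,290),.185),((315,290),.185),((230,380),.24),((357,380),.24)]:
    d=onz(w,Q(*q),z,T)-s["eef_pos"];print(q,d@ex,d@ey)
```

```text
6.5833 [ 0.56812586 -0.00305467  0.32480544] 1.337516003422524
(303, 166) 0.0014336599039877032 -0.016353373496675015
(302, 213) 0.0012839395327283185 -0.00840038944138942
(250, 250) -0.007412016662167065 -0.0020541853430852196
(355, 250) 0.010172034250914484 -0.002043353622919411
(276, 190) -0.0030331750192175624 -0.012310869792955478
(330, 190) 0.005917505529632845 -0.012305440523854246
(263, 290) -0.0045548463579845825 -0.007749112336411985
(315, 290) 0.0026705726649691466 -0.007744615334352019
(230, 380) -0.007171333794711712 -0.013466641939792487
(357, 380) 0.006075501115633549 -0.013458202485979565
```

Call:
step_arm([
  [0,[0.002,0.0005,0],0],
  [0,[0,0,0.015],0],
  [0,[0,0,0.015],0],
  [0,[0,0,0.005],0],
  [0,[0,0,0],0],
])

```text
clock: 7.05
eef_pos: [0.5683, -0.0018, 0.2882]
ee_rot: [0.785, 0.62, -0.001, -0.001]
ft_force: [-0.3, -0.7, -0.9]
gripper_width: 0.0117
```

Call:
step_arm([
  [0,[0,0,0.004],0],
  [0,[0,0,0.004],0],
  [0,[0,0,0.004],0],
  [0,[0,0,0],0],
  [0,[0,0,0],0],
])

```text
clock: 7.47
eef_pos: [0.5691, -0.0022, 0.2779]
ee_rot: [0.785, 0.619, -0.0, -0.0]
ft_force: [1.1, 0.4, -1.2]
gripper_width: 0.011
```

Call:
step_arm([
  [0,[0,0,0.004],0],
  [0,[0,0,0.004],0],
  [0,[0,0,0.004],0],
  [0,[0,0,0],0],
  [0,[0,0,0],0],
])

```text
clock: 7.88
eef_pos: [0.569, -0.0022, 0.2657]
ee_rot: [0.785, 0.619, 0.0, -0.0]
ft_force: [-0.8, -0.7, -1.5]
gripper_width: 0.011
```

Going through the plate with no resistance; on to the floor.

Call:
step_arm([
  [0,[0,0,0.004],0],
  [0,[0,0,0.003],0],
  [0,[0,0,0.003],0],
  [0,[0,0,0.002],0],
  [0,[0,0,0],0],
])

```text
clock: 8.3
eef_pos: [0.5688, -0.0022, 0.253]
ee_rot: [0.785, 0.619, -0.0, -0.0]
ft_force: [0.6, 0.0, -0.7]
gripper_width: 0.0115
```

Run:
```python
from plant import bot
from plan import *
s=bot.sense();c=bot.camera("scene");cv2.imwrite("pics/s7.png",cv2.resize(c["color"][60:210,200:330,::-1],None,fx=4,fy=4))
print(s["clock"],s["eef_pos"],yaw(s["ee_rot"]),s["gripper_width"],s["ft_force"],s["moment"])
```

```text
8.3 [ 0.56878333 -0.00216896  0.25297853] 1.3359889046102649 0.011529421217991815 [ 0.59372986  0.01602153 -0.65280085] [0.01460522 0.04463917 0.00817056]
```

View pics/s7.png

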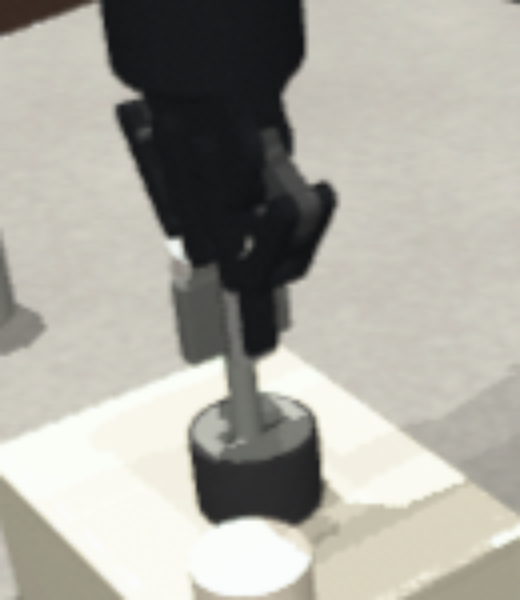

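Call:
step_arm([
  [0,[0,0,0.002],0],
  [0,[0,0,0],0],
  [0,[0,0,0.002],0],
  [0,[0,0,0],0],
  [0,[0,0,0],0],
])

```text
clock: 8.77
eef_pos: [0.5694, -0.0022, 0.251]
ee_rot: [0.785, 0.619, 0.0, 0.0]
ft_force: [-2.0, 0.1, 5.3]
gripper_width: 0.0112
```

Call:
step_arm([
  [0,[0,0,0.002],0],
  [0,[0,0,0],0],
  [0,[0,0,0],4],
  [0,[0,0,0],5],
  [0,[0,0,0],5],
])

```text
clock: 9.18
eef_pos: [0.5706, -0.0017, 0.2508]
ee_rot: [0.856, 0.517, 0.002, 0.001]
ft_force: [-0.4, 4.3, 11.1]
gripper_width: 0.0113
```

Call:
step_arm([
  [0,[0,0,0],5],
  [0,[0,0,0],5],
  [0,[0,0,0],5],
  [0,[0,0,0],5],
  [0,[0,0,0],5],
])

```text
clock: 9.6
eef_pos: [0.5706, -0.0019, 0.2508]
ee_rot: [0.947, 0.32, 0.002, 0.001]
ft_force: [-1.4, 1.6, 12.8]
gripper_width: 0.0111
```

Run:
```python
from plant import bot
from plan import *
s=bot.sense()
print(s["clock"],s["eef_pos"],yaw(s["ee_rot"]),s["gripper_width"],s["ft_force"],s["moment"],s["joint_pos"][5])
```

```text
9.6 [ 0.57059835 -0.00190148  0.25081181] 0.6516024232099038 0.011125471423396533 [-1.44561833  1.57794781 12.79695324] [0.43496083 0.27639123 0.18381093] -0.8636440663188859
```

Call:
step_arm([
  [0,[0,0,0],5],
  [0,[0,0,0],5],
  [0,[0,0,0],5],
  [0,[0,0,0],5],
  [0,[0,0,0],5],
])

```text
clock: 10.02
eef_pos: [0.5707, -0.002, 0.2508]
ee_rot: [0.994, 0.107, 0.003, 0.0]
ft_force: [0.2, 2.4, 9.8]
gripper_width: 0.0114
```

Run:
```python
from plant import bot
from plan import *
s=bot.sense()
print(s["clock"],s["eef_pos"],yaw(s["ee_rot"]),s["gripper_width"],s["ft_force"],s["moment"],s["joint_pos"][5])
c=bot.camera("top");cv2.imwrite("pics/t8.png",cv2.resize(c["color"][100:300,300:560,::-1],None,fx=3,fy=3))
```

```text
10.0167 [ 0.57067838 -0.00200214  0.25078423] 0.21527101163624598 0.011432407605432803 [0.23395482 2.38612922 9.76175921] [0.35836809 0.17519552 0.17133069] -0.42733015045049544
```

View pics/t8.png

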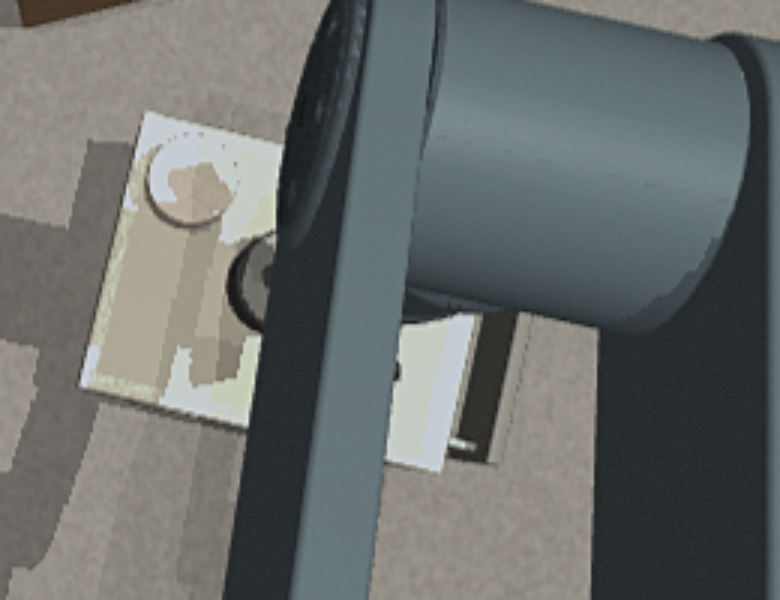

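Call:
step_arm([
  [0,[0,0,0],5],
  [0,[0,0,0],0],
  [0,[0,0,0],0],
  [0,[0,0,-0.001],0],
  [0,[0,0,0],0],
])

```text
clock: 10.48
eef_pos: [0.5706, -0.002, 0.2509]
ee_rot: [0.998, 0.066, 0.003, 0.0]
ft_force: [1.1, 2.5, 7.9]
gripper_width: 0.0113
```

Run:
```python
from plant import bot
from plan import *
s=bot.sense()
print(s["clock"],s["eef_pos"],yaw(s["ee_rot"]),s["gripper_width"],s["ft_force"],s["moment"],s["joint_pos"][5])
```

```text
10.4833 [ 0.57059033 -0.00197165  0.25086356] 0.1321061703964607 0.011269273335742257 [1.1017303  2.50406481 7.89303723] [ 0.34518978 -0.42368702  0.12169683] -0.34426388402977565
```

Call:
step_arm([
  [0.5,[0,0,0],0],
  [0.5,[0,0,0],0],
  [0.5,[0,0,0],0],
  [0.5,[0,0,0],0],
  [0.5,[0,0,-0.01],0],
])

```text
clock: 10.9
eef_pos: [0.5677, -0.002, 0.2566]
ee_rot: [0.998, 0.066, -0.002, -0.001]
ft_force: [-0.6, -0.6, -1.1]
gripper_width: 0.0425
```

Call:
step_arm([
  [0.5,[0,0,-0.02],0],
  [0.5,[0,0,-0.03],0],
  [0.5,[0,0,-0.02],0],
  [0.5,[0,0,0],0],
  [0.5,[0,0,0],0],
])

```text
clock: 11.32
eef_pos: [0.5697, -0.0024, 0.3309]
ee_rot: [0.998, 0.066, 0.002, 0.001]
ft_force: [0.1, 0.2, -0.5]
gripper_width: 0.0427
```

Run:
```python
from plant import bot
from plan import *
s=bot.sense()
print(s["clock"],s["eef_pos"],yaw(s["ee_rot"]),s["gripper_width"],s["ft_force"])
c=bot.camera("scene");cv2.imwrite("pics/s9.png",cv2.resize(c["color"][60:260,160:400,::-1],None,fx=3,fy=3))
s=bot.sense();c=bot.camera("wrist");cv2.imwrite("pics/w9.png",c["color"][:,:,::-1]);np.save("w9T.npy",wristT(s,c))
```

```text
11.3167 [ 0.56967464 -0.00236995  0.33086925] 0.13173794814108433 0.042718309975024425 [ 0.14329142  0.15336819 -0.46167407]
```

View pics/s9.png

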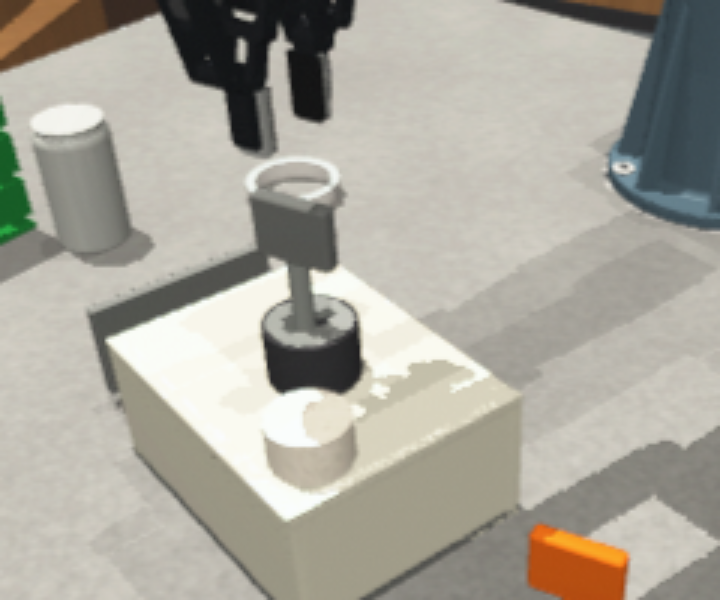

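View pics/w9.png

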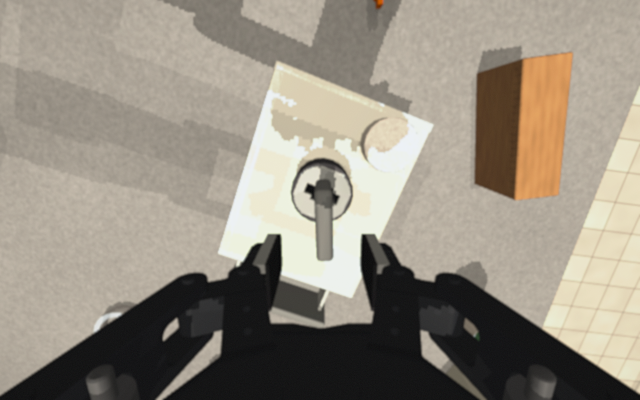

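```bash
cat > u.py <<'E'
from plan import *
O=np.array([.5659,-.0108,0]);th=-.2235
Ru=np.array([[np.cos(th),-np.sin(th),0],[np.sin(th),np.cos(th),0],[0,0,1]])
toU=lambda p:Ru.T@(p-O)
toW=lambda p:O+Ru@np.array(p)
E
python3 - <<'E'
from plant import bot
from u import *
S=bot.camera("scene");t=bot.camera("top")
print("scene corner",toU(onz(S,(190,164),.085)))
for q in [(497,463),(527,313),(519,313),(473,450)]:
    print(q,toU(onz(t,(q[0]/3+300,q[1]/3+100),.085)))
cv2.imwrite("pics/t9.png",cv2.resize(t["color"][100:300,320:560,::-1],None,fx=3,fy=3))
s=bot.sense();print(s["clock"],s["eef_pos"],yaw(s["ee_rot"]))
E
```

```text
scene corner [ 0.07189184 -0.16411554  0.085     ]
(497, 463) [-0.0712531  -0.14568024  0.085     ]
(527, 313) [ 0.02146789 -0.14506782  0.085     ]
(519, 313) [ 0.02034519 -0.14032126  0.085     ]
(473, 450) [-0.06696305 -0.12998342  0.085     ]
11.5167 [ 0.56839798 -0.00207201  0.32739325] 0.13169829907243188
```

View pics/t9.png

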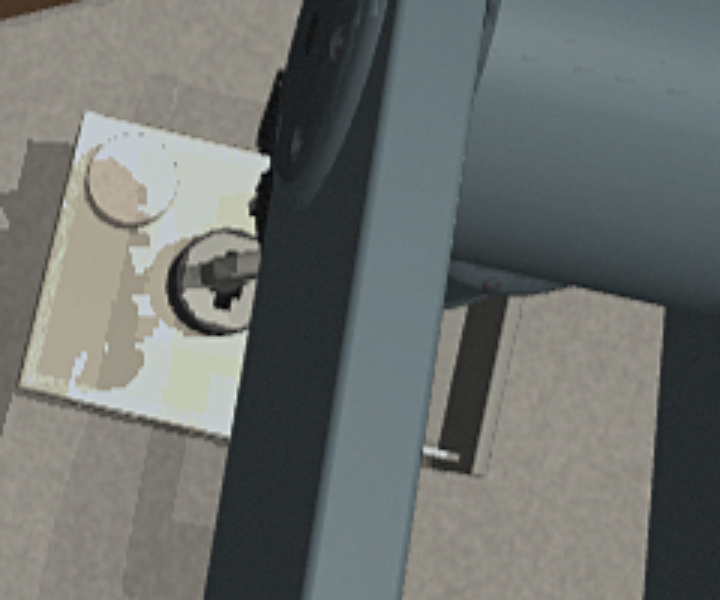

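Run:
```python
from plant import bot
from u import *
t=bot.camera("top")
for q in [(483,475),(472,473),(508,380),(496,376),(522,308),(508,300)]:
    print(q,toU(onz(t,(q[0]/3+320,q[1]/3+100),.085)))
s=bot.sense();print(s["clock"],s["eef_pos"],yaw(s["ee_rot"]))
w=toW([-.0,-.138,0]);print(w)
plan([.5685,-.0023,.328],.1317,[w[0],w[1],.328],-.2235,5,0,3)
```

```text
(483, 475) [-0.07191833 -0.17417184  0.085     ]
(472, 473) [-0.0722676 -0.1674645  0.085    ]
(508, 380) [-0.01257985 -0.17750458  0.085     ]
(496, 376) [-0.01188685 -0.16992365  0.085     ]
(522, 308) [ 0.03217613 -0.17711735  0.085     ]
(508, 300) [ 0.03498569 -0.16782742  0.085     ]
11.5667 [ 0.56847961 -0.00208451  0.32746825] 0.13169490735076164
[ 0.53531314 -0.14536762  0.        ]
[[0, [-0.01, 0.027, 0.0], np.float64(4.1)], [0, [-0.008, 0.028, 0.0], np.float64(4.1)], [0, [-0.007, 0.029, 0.0], np.float64(4.1)], [0, [-0.004, 0.029, 0.0], np.float64(4.0)], [0, [-0.002, 0.03, 0.0], np.float64(4.1)]]
end [ 0.53556669 -0.14564262  0.328     ] -0.22434716740684318
```

Call:
step_arm([
  [0.5,[-0.01,0.027,0],4.1],
  [0.5,[-0.008,0.028,0],4.1],
  [0.2,[-0.007,0.029,0],4.1],
  [0,[-0.004,0.029,0],4],
  [0,[-0.002,0.03,0],4.1],
])

```text
clock: 11.98
eef_pos: [0.5354, -0.1464, 0.3279]
ee_rot: [0.994, -0.113, -0.001, -0.0]
ft_force: [0.0, -0.3, -0.3]
gripper_width: 0.0068
```

Call:
step_arm([
  [0,[0,0,0.03],0],
  [0,[0,0,0.04],0],
  [0,[0,0,0.04],0],
  [0,[0,0,0.025],0],
  [0,[0,0,0],0],
])

```text
clock: 12.4
eef_pos: [0.532, -0.1437, 0.1867]
ee_rot: [0.994, -0.112, -0.006, -0.002]
ft_force: [-1.1, 0.5, -1.1]
gripper_width: -0.0001
```

Call:
step_arm([
  [0,[0,0,0],0],
  [0,[0,0,0],0],
  [0,[0,0,0],0],
  [0,[0,0,0],0],
  [0,[0,0,0],0],
])

```text
clock: 12.82
eef_pos: [0.5371, -0.1459, 0.1957]
ee_rot: [0.994, -0.112, 0.002, 0.001]
ft_force: [-0.4, -0.1, -0.7]
gripper_width: -0.0002
```

Run:
```python
from plant import bot
from u import *
s=bot.sense();print(s["clock"],s["eef_pos"],toU(s["eef_pos"]),yaw(s["ee_rot"]),s["ft_force"],s["gripper_width"])
c=bot.camera("scene");cv2.imwrite("pics/s10.png",cv2.resize(c["color"][60:260,160:400,::-1],None,fx=3,fy=3))
c=bot.camera("wrist");cv2.imwrite("pics/w10.png",c["color"][:,:,::-1])
```

```text
12.8167 [ 0.53705206 -0.14587529  0.19574486] [ 0.0018082  -0.13810963  0.19574486] -0.22409921177649123 [-0.39666471 -0.08265253 -0.72076008] -0.0002474640782968009
```

View pics/s10.png

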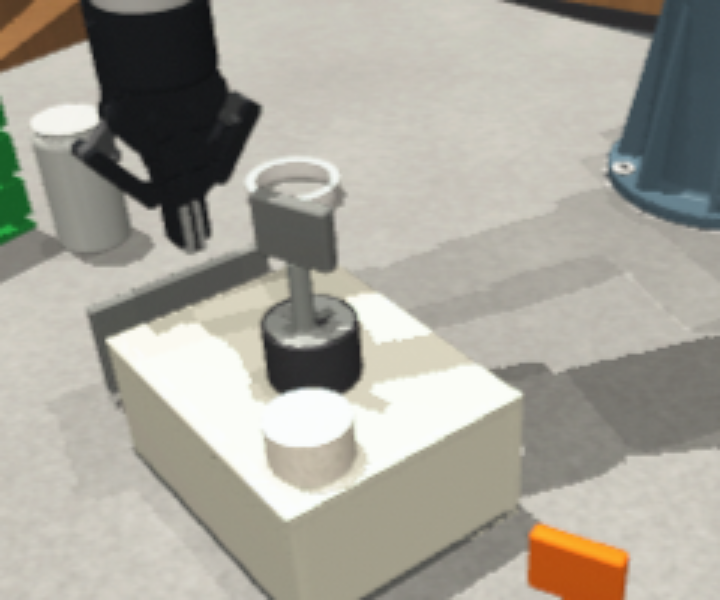

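View pics/w10.png

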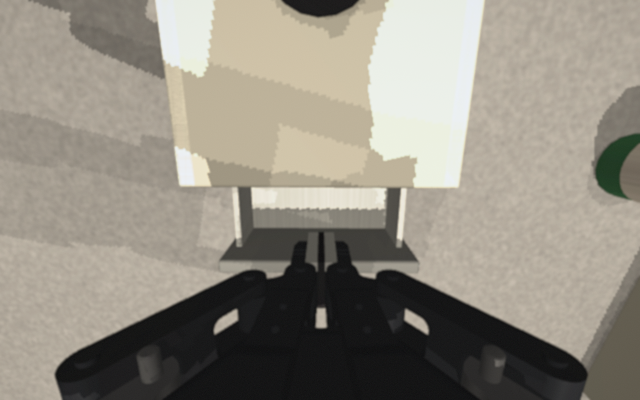

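Run:
```python
from plant import bot
from u import *
s=bot.sense();c=bot.camera("wrist");T=wristT(s,c)
print(s["eef_pos"],s["clock"])
for q,z in [((320,187),.1),((240,229),.085),((240,259),.085),((240,269),.085),((321,235),.12)]: print(q,toU(onz(c,q,z,T)))
```

```text
[ 0.5365959  -0.14567547  0.19498175] 12.9167
(320, 187) [ 0.00061931 -0.11033767  0.1       ]
(240, 229) [-0.05436858 -0.14321587  0.085     ]
(240, 259) [-0.05611492 -0.16588187  0.085     ]
(240, 269) [-0.05672135 -0.17375277  0.085     ]
(321, 235) [ 0.00115903 -0.13317303  0.12      ]
```

Call:
step_arm([
  [0,[0,0,0.02],0],
  [0,[0,0,0.025],0],
  [0,[0,0,0.02],0],
  [0,[0,0,0.01],0],
  [0,[0,0,0],0],
])

```text
clock: 13.38
eef_pos: [0.5346, -0.1448, 0.1165]
ee_rot: [0.994, -0.112, -0.002, -0.001]
ft_force: [-0.8, 0.5, -0.1]
gripper_width: 0.0002
```

Call:
step_arm([
  [0,[0,0,0],0],
  [0,[0,0.004,0],0],
  [0,[0,0.006,0],0],
  [0,[0,0.006,0],0],
  [0,[0,0.008,0],0],
])

```text
clock: 13.8
eef_pos: [0.5314, -0.1695, 0.12]
ee_rot: [0.994, -0.112, 0.001, 0.0]
ft_force: [1.7, 2.8, 2.2]
gripper_width: 0.0001
```

Run:
```python
from plant import bot
from u import *
s=bot.sense();print(s["clock"],s["eef_pos"],toU(s["eef_pos"]),yaw(s["ee_rot"]),s["ft_force"])
```

```text
13.8 [ 0.53139448 -0.16948329  0.1200224 ] [ 0.0015239 -0.1623844  0.1200224] -0.22423424035814393 [1.70898398 2.75248598 2.21365841]
```

Call:
step_arm([
  [0,[0,0.01,0],0],
  [0,[0,0.01,0],0],
  [0,[0,0.01,0],0],
  [0,[0,0.01,0],0],
  [0,[0,0.01,0],0],
])

```text
clock: 14.22
eef_pos: [0.5193, -0.2188, 0.1189]
ee_rot: [0.994, -0.112, -0.0, -0.0]
ft_force: [0.9, 1.8, 2.8]
gripper_width: -0.0004
```

Call:
step_arm([
  [0,[0,0.008,0],0],
  [0,[0,0.006,0],0],
  [0,[0,0.004,0],0],
  [0,[0,0.003,0],0],
  [0,[0,0.002,0],0],
])

```text
clock: 14.63
eef_pos: [0.5143, -0.2404, 0.1188]
ee_rot: [0.994, -0.112, -0.0, -0.0]
ft_force: [-1.3, 1.3, 2.9]
gripper_width: -0.0001
```

Run:
```python
from plant import bot
from u import *
s=bot.sense();print(s["clock"],s["eef_pos"],toU(s["eef_pos"]),yaw(s["ee_rot"]),s["ft_force"])
```

```text
14.6333 [ 0.51432126 -0.24041985  0.11879277] [ 0.00059799 -0.23534078  0.11879277] -0.22446483218719504 [-1.27689454  1.31062037  2.9047066 ]
```

Call:
step_arm([
  [0,[0,0.002,0],0],
  [0,[0,0.002,0],0],
  [0,[0,0,0],0],
  [0,[0,0,0],0],
  [0,[0,0,0],0],
])

```text
clock: 15.05
eef_pos: [0.5136, -0.2436, 0.1188]
ee_rot: [0.994, -0.112, -0.0, -0.0]
ft_force: [-1.4, 2.7, 2.7]
gripper_width: 0.0
```

Call:
step_arm([
  [0,[0,0.002,0],0],
  [0,[0,0.002,0],0],
  [0,[0,0,0],0],
  [0,[0,0,0],0],
  [0,[0,0,0],0],
])

```text
clock: 15.47
eef_pos: [0.5135, -0.2441, 0.1188]
ee_rot: [0.994, -0.112, -0.0, -0.003]
ft_force: [3.9, 17.9, 8.1]
gripper_width: -0.0002
```

Call:
step_arm([
  [0,[0,-0.006,0],0],
  [0,[0,-0.008,0],0],
  [0,[0,-0.004,0],0],
  [0,[0,0,0],0],
  [0,[0,0,-0.02],0],
])

```text
clock: 15.88
eef_pos: [0.5147, -0.229, 0.1354]
ee_rot: [0.994, -0.112, -0.003, -0.001]
ft_force: [0.0, 1.0, -0.2]
gripper_width: -0.0004
```

Call:
step_arm([
  [0,[0,0,-0.04],0],
  [0,[0,0,-0.04],0],
  [0,[0,0,-0.04],0],
  [0,[0,0,-0.04],0],
  [0,[0,0,-0.02],0],
])

```text
clock: 16.3
eef_pos: [0.5179, -0.2317, 0.3248]
ee_rot: [0.994, -0.112, 0.003, 0.002]
ft_force: [0.7, -0.9, 0.5]
gripper_width: -0.0
```

Call:
step_arm([
  [0,[-0.02,0.03,0],0],
  [0,[-0.02,0.03,0],0],
  [0,[-0.02,0.03,0],0],
  [0,[-0.01,0.02,0],0],
  [0,[0,0,0],0],
])

```text
clock: 16.72
eef_pos: [0.4214, -0.3254, 0.319]
ee_rot: [0.993, -0.114, -0.0, 0.001]
ft_force: [-0.3, 0.1, 0.2]
gripper_width: 0.0
```

Run:
```python
from plant import bot
from u import *
s=bot.sense();print(s["clock"],s["eef_pos"],toU(s["eef_pos"]),s["ft_force"])
c=bot.camera("scene");cv2.imwrite("pics/s11.png",c["color"][:,:,::-1])
c=bot.camera("top");cv2.imwrite("pics/t11.png",c["color"][:,:,::-1])
```

```text
16.7167 [ 0.42138629 -0.32537367  0.31901891] [-0.07119597 -0.33878008  0.31901891] [-0.29905083  0.14483246  0.21314087]
```

View pics/s11.png

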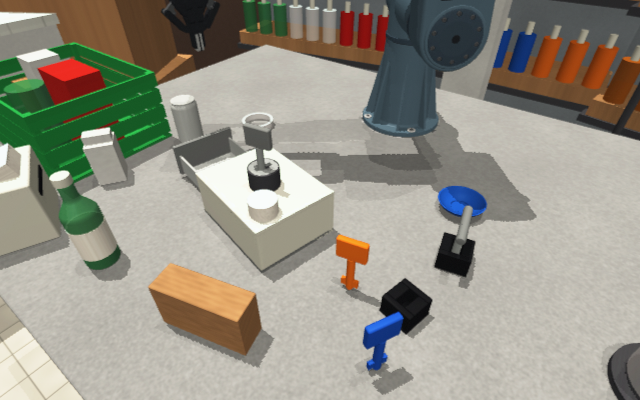

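View pics/t11.png

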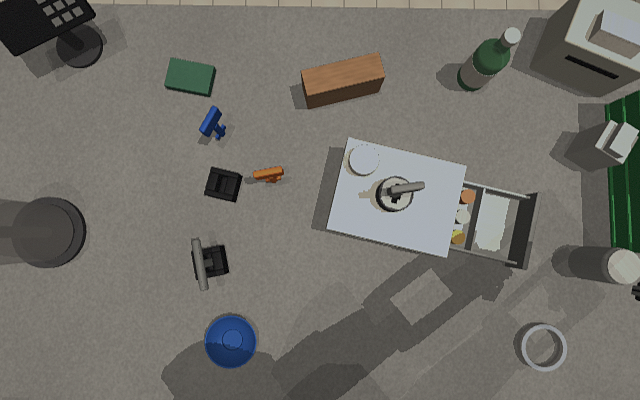

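Run:
```python
from plant import bot
from u import *
t=bot.camera("top");S=bot.camera("scene")
for q in [(537,196),(528,269),(513,262),(518,194)]: print(q,toU(onz(t,q,.085)))
a=cv2.imread("pics/t11.png")[130:280,320:550];b=cv2.imread("pics/s11.png")[100:220,160:340]
h=np.zeros((590,790,3),np.uint8);a=cv2.resize(a,None,fx=2,fy=2,interpolation=3);b=cv2.resize(b,None,fx=2.4,fy=2.4,interpolation=3)
h[:300,:460]=a;h[300:588,:432]=b
cv2.imwrite("pics/c11.png",h)
```

```text
(537, 196) [ 0.06233111 -0.25154509  0.085     ]
(528, 269) [-0.07116163 -0.26086885  0.085     ]
(513, 262) [-0.06509501 -0.23195364  0.085     ]
(518, 194) [ 0.05788299 -0.2168501   0.085     ]
```

View pics/c11.png

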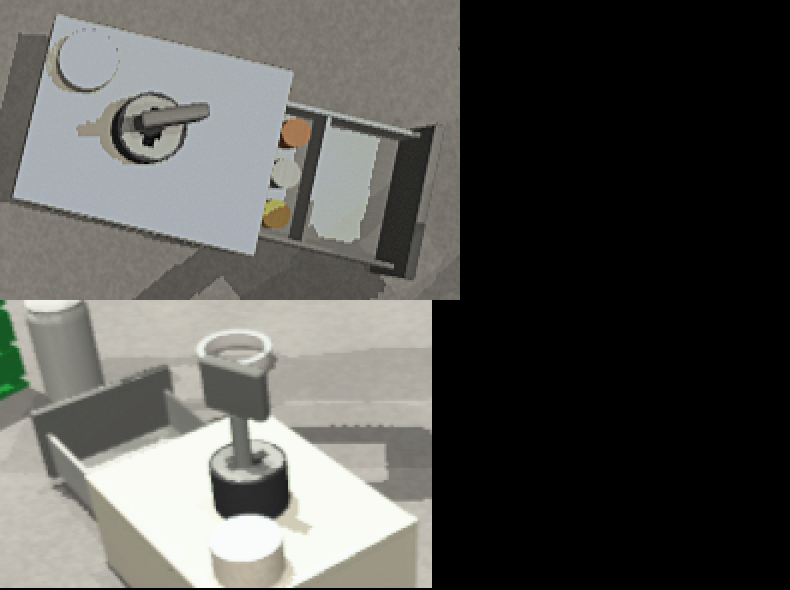

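Run:
```python
from plant import bot
s=bot.sense();print(s["clock"],s["ft_force"]);print(bot.hand_in())
```

```text
16.9167 [ 0.13012871 -0.70164841 -0.15716803]
the job is handed in; nothing more can be done
None
```

I finished the job and handed it in at 16.9 s; `hand_in` reports no verdict.

**What I did**
- I lifted the grey winged key out of its holder, lined it up with the slot at about -0.24 rad, and pushed it down to the lock floor. The floor pushed back with about 5 N, then 11 N.
- I turned the key about 1.2 rad clockwise, the drawer sprang out to about 58 mm, and I let go of the key.
- I hooked the drawer panel from behind with shut fingers and pulled it to its stop. The wrist force jumped to about 18 N there, after 1 to 3 N of sliding force. I then backed off, lifted clear and moved away.

**Last checks**
- **Key:** in the final pictures it stands upright and turned in the lock.
- **Drawer:** it reads about 0.14 m out. The panel's two ends gave 0.252 and 0.261 m from the unit's centre, a 9 mm scatter from blurred pixels, so the stop force is the firmer evidence.
- **Other things:** by eye, the other things stand where they did in the first pictures; I did not measure them.
- **Depth disagreement:** the key met the lock floor about 5 mm lower than I had calculated. I put this down to an error in my grip-height estimate, and did not check it further. The turn and the drawer's release show the wings were below the plate.

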